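# Clamp a bottle on the laboratory shaker

## Task

Clamp the brown glass bottle on the shaker: squeeze the release lever against the grip of the sliding clamp bar and keep it squeezed while you slide the bar up to the bottle and push on, until the bottle stands firm against the rear bar and the sprung rod is pressed in about half of its travel. Then let go so that the latch drops fully into a notch of the rack and the bar stays locked there, the rod still well pressed in but not to its end. The bottle is glass: press it gently and keep it upright, and leave the beaker, the flask and the pen pot on the bench where they are.

Things in the scene. Friction and masses are not known exactly. Their poses are not given: they have to be found in the camera images.
- shaker: Orbital shaker, fixed on the bench: cream housing 270 x 340 mm, aluminium platform 300 x 400 mm on top. Origin: middle of its underside, on the bench; z up, x from its front panel (nearest the robot) to its back, y along its two rails, the way the clamp bar slides up to the bottle. The platform's rubber mat lies 113 mm above the origin. Rails along y at x = -130 mm (rack) and +130 mm (plain).
- rack (a point): Middle of the rack rail (x = -130, y = 0 of the shaker) at the height of the tooth tops, 20 mm above the mat. The rack runs along the shaker's y; square teeth 3.5 mm long, gaps (notches) 6.5 mm, so a notch every 10 mm. If the bar is let go between notches with the rod pressed, the rod's springs push it back until the latch drops into the notch behind, up to 9 mm. Axes are the shaker's.
- rear (a point): Nominal middle of the rear bar's axis: y = 150 mm of the shaker, 42 mm above the mat. The rear bar, a rubber-sleeved rod 20 mm thick along x, is bolted across the rails within 35 mm of here, nearer or farther along y; its true place is not reported. The bottle, pushed to +y by the clamp bar, comes to rest against it, felt as a rising force. Axes are the shaker's.
- bar: Sliding clamp bar across the platform. Origin: on the rack's centre line at the mat's height, under the handle; axes as the shaker's. It slides along y only, from y = -130 to +30 mm of the shaker; the latch lies centred in a notch where that y is a multiple of 10 mm. Free, it slides with 0.6 N of friction; latched, it is locked both ways with 1 mm of play. Cross bar's top: 52 mm above the mat.
- rod_rest (a point): Middle of the sprung rod's axis when the rod is not pressed: 140 mm in x and 75 mm in +y from the bar's origin, 42 mm above the mat (a point of the bar; it does not follow the rod's springs). The rod is rubber-sleeved, 20 mm thick, 190 mm long along x. Pushed, it yields up to 20 mm towards -y: 2 N to start it, 0.3 N more per mm, so 5 N at half travel and 8 N at the end.
- grip (a point): Pinch point on the bar's handle, above the bar's origin, 85 mm above the mat; axes are the bar's, pinch along y. Midway between grip and lever when squeezed. Grip: fixed black plate 30 mm wide, 8 thick, outer face 14 mm to +y of here, top 128 mm above the mat. Lever: steel tab on the -y side, its outer face 29 mm from here at the top when at rest. Width over both: 43 mm at rest, 27 mm squeezed.
- lever (a joint): Release lever (tab 30 mm wide, 6 mm thick, top 120 mm above the mat) angle in rad: 0 latch fully in a notch, about 0.15 latch resting on a tooth (not locked), from 0.17 latch clear of the teeth, 0.24 fully squeezed, at its stop. Sprung: at the pinch point 6 N at rest, 10 N fully squeezed; pinch it with 20 to 30 N. At the start the latch may lie in a notch or on a tooth.
- bottle: Brown glass reagent bottle with black cap and a blank paper band, standing loose on the mat between the clamp bar and the rear bar: 85 mm diameter straight-sided up to 104 mm, 164 mm tall over the cap, about 0.25 kg. Origin: centre of its underside; z up its axis. The rod may slide it along the mat, which takes up to about 2 N.
- beaker: Empty glass beaker, 84 mm across the rim, 110 mm tall, loose on the bench beside the shaker; bystander. Origin: centre of its underside.
- flask: Conical glass flask, 82 mm diameter at the foot, 120 mm tall, loose on the bench beside the shaker; bystander. Origin: centre of its underside.
- pen_pot: White pot of marker pens, 76 mm diameter, pot 90 mm and pens 144 mm tall, loose on the bench beside the shaker; bystander. Origin: centre of its underside.
There are look-alikes about, which are no part of the job. Of the things that look like the bottle, the smallest one is meant.

How it is judged:
By the outcome, as a careful person would: the job done as asked, in the order asked, and still so for the second after the job is handed in, with the robot touching nothing.
It also fails if it takes over 58 s, if anything falls off the work surface, if the arm or the gripper's body presses on something with over 40 N, if the wrist force passes 120 N, or if a joint passes its speed limit or range.

## Robot

A 6-joint arm with a two-finger parallel gripper is mounted at the origin on the work surface. World frame = base frame: x ahead of the robot, y to its left, z up, the work surface at z = 0. Lengths are in m, angles in rad, forces in N, time in s.
With the tool pointing down it reaches from about 0.35 to 0.85 m from the base axis. Payload 8.1 kg.
Tool frame: the origin (TCP) lies at the very end of the fingers, on their centre line; the grasp point (between the pads) lies 19 mm behind it; z points along the fingers, y is the line along which they close (so a half turn about z gives the same grasp; the last joint's range is limited). The gripper opens to 93 mm and grips with 3 to 60 N. Pads are 15 mm wide; open, the fingers measure 128 mm over their backs; the gripper's body (75 mm by 188 mm) begins 65 mm behind the grasp point.
Start: joints at [-1.188, 0.13, 1.488, -0, 1.523, -0.085], TCP at [0.271, -0.536, 0.219] pointing down, gripper open.
Joint ranges: [-2.96, 2.96], [-0.89, 2.26], [0.02, 2.5], [-1.34, 4.48], [0, 2.73], [-2.66, 2.66]. Speed limits (rad/s): [2.39, 2.39, 2.79, 3.14, 3.14, 3.14].

## Interface

Orientations are given as a rotation vector (axis times angle).
In Python, from plant import robot gives the robot as it stands. The module is installed in compiled form; this text tells all that it offers.
- The arm moves only by the tool play_rows, never from a script. Its argument "increments" is text: rows parted by semicolons, each of 5 numbers parted by spaces: the shift along the tool's x, y, z in mm, then the turn about the tool's z in degrees, then the closure, from -1 (fully open) to 1 (shut). In form: dx dy dz yaw claw; .... A call has 1 to 20 rows; each row is the pose to reach, as a shift and turn from the pose commanded when the call began, along the tool's axes at that moment; what a row does not reach only later rows make up. A row lasts 1/10 s, in which the tool goes at most 50 mm and 8.59 degrees, less where a joint would pass 70% of its speed; a pose out of reach is approached as far as the arm can. A call with a gripper value outside its range is refused whole. The fingers move at their own pace and stop on an object; "force" is the grip in N (left out, the last holds). Time passes only in rows, so rows that repeat a pose let the fingers close. It gives the time, the measured TCP pose, the force, the opening and the grip force at its end, in the units of the state.
- robot.read_state(): the state, without advancing time (a new reading comes with each control period).
- robot.read_camera(name): name is "scene" or "side" or "wrist"; returns the picture (400x640x3 uint8, blue, green, red); there is no depth.
- robot.calibration(name): a dict with "vertical_fov" (degrees; the focal length in pixels is half the picture's height over the tangent of half this angle, whatever the lens; pixels are square), "cx", "cy" (the principal point, pixels), "rvec" (rotation vector, rad) and "tvec" (3), from world to camera coordinates, as OpenCV has them. Camera axes: x right, y down, z forward; pixel columns grow to the right and rows downward; lengths in m; the calibration is good to about 2 mm. A picture is of the moment at which its call begins: read the wrist's pose just before it. calibration takes no time and is no camera call; for the wrist camera it gives the pose at the moment of the call.
- robot.close_job(): hands the job in; it is judged then, once.
Trained networks look in the newest picture that a camera, given by its name, has taken for a name from the list of things; names that differ only in an ending like _2 or _b are one class to them, and where a whole thing is asked for, a point or a joint stands for the part that bears it (a point fixed in the world has none). Each returns a list of dicts, best first, with "conf" (0 to 1); they miss things now and then, are a little off and sometimes report something else, mostly with a low value. They report only what shows in the picture. A call takes as long as a camera call. They do not tell look-alikes from the thing itself.
- robot.recognise(camera, query): "centre" ([x, y, z] in m, in world coordinates, good to about 4 mm: the middle of the surface that is visible of it).
- robot.regions_of(camera, query): "pixels" (400x640 bool, what is visible of it).
- robot.landmark_of(camera, query): "centre" ([x, y, z] in m, in world coordinates, good to about 4 mm: a listed point, or the origin of a listed thing).
The state is a dict: "t": time; "q": joint angles; "dq": joint speeds; "joint_torque": joint torques, N m; "tool_pos": TCP position; "orientation": TCP orientation; "force": force on the tool from outside, world axes, zero at the start; "wrist_torque": the same for the moment, N m; "opening": finger opening in m; "gripper_force": force on a finger pad.
Only numpy, scipy, OpenCV 4.12 (cv2) and the standard library are available. Lean on these libraries where they do the work, as an engineer would, in place of code of your own. Each camera call takes 0.05 s, during which the arm holds its last target. There are 200 camera calls.

## Working session

There is one attempt and no reset: what is moved stays moved. The work goes in short steps, Python scripts to look and compute and a tool call to move; the robot and the scene stay as the last step left them, time stands still between calls to the robot, and variables do not carry over. Pictures are saved under pics/ and viewed, at most 10 in all, crops included, and the job is handed in when it is done.

Besides the shell and the picture viewer there is one more tool, called as name(argument=value, ...) on one line, values as JSON. play_rows: Moves the arm, as the interface text tells. Its arguments: {"type":"object","properties":{"increments":{"type":"string"},"force":{"type":"number"}},"required":["increments"]}

```bash
mkdir -p pics; python3 - <<'E'
from plant import robot
import cv2,numpy as np
s=robot.read_state();print(s['t'],s['tool_pos'],s['orientation'],s['opening'])
ims=[]
for c in ['scene','side']:
    im=robot.read_camera(c);cv2.imwrite(f'pics/{c}0.png',im)
    for q in ['shaker','rack','bar','grip','rod_rest','bottle','rear','beaker','flask','pen_pot']:
        try:
            print(c,q,[(np.round(d['centre'],3).tolist(),round(d['conf'],2)) for d in robot.landmark_of(c,q)[:4]])
        except Exception as e: print(c,q,e)
E
```

```text
0.0 [ 0.27035041 -0.53500408  0.21760108] [-3.05430311e+00 -7.27726209e-01  4.43438514e-04] 0.09293850956713641
scene shaker [([0.606, -0.02, 0.001], 0.82)]
scene rack [([0.478, 0.002, 0.136], 0.85), ([0.453, -0.106, 0.197], 0.33)]
scene bar [([0.461, -0.115, 0.111], 0.55)]
scene grip [([0.455, -0.109, 0.198], 0.97), ([0.479, 0.001, 0.134], 0.18)]
scene rod_rest [([0.607, -0.06, 0.152], 0.76)]
scene bottle [([0.691, -0.328, 0.004], 0.95), ([0.334, 0.142, -0.002], 0.95)]
scene rear []
scene beaker [([0.411, 0.434, 0.004], 0.73)]
scene flask [([0.608, 0.453, -0.001], 0.84)]
scene pen_pot [([0.5, -0.507, 0.001], 0.89)]
side shaker [([0.603, -0.017, -0.002], 0.89), ([0.605, 0.46, 0.003], 0.53)]
side rack [([0.476, 0.006, 0.134], 0.86)]
side bar [([0.462, -0.106, 0.113], 0.8)]
side grip [([0.46, -0.111, 0.195], 0.75)]
side rod_rest [([0.612, -0.062, 0.152], 0.74)]
side bottle [([0.333, 0.141, 0.002], 0.78), ([0.692, -0.333, -0.002], 0.71), ([0.669, 0.026, 0.116], 0.59), ([0.603, 0.457, -0.0], 0.28)]
side rear [([0.631, 0.131, 0.154], 0.87)]
side beaker [([0.412, 0.436, 0.003], 0.86)]
side flask [([0.604, 0.455, 0.003], 0.94), ([0.457, -0.112, 0.197], 0.19)]
side pen_pot [([0.502, -0.509, -0.0], 0.73)]
```

View pics/scene0.png

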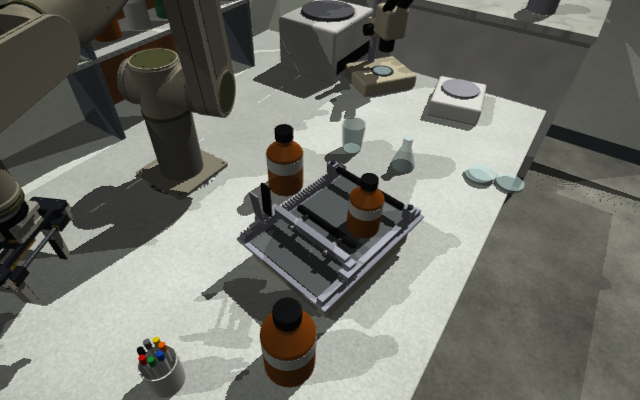

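View pics/side0.png

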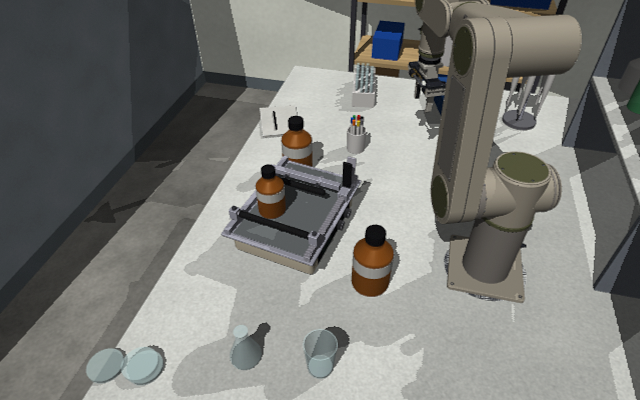

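The scene picture shows the shaker with its clamp bar at about (300,235), the handle at (265,200) and the small bottle on the mat at (365,205). Two larger look-alikes stand on the bench at (285,160) and (288,345). The side picture agrees: bottle at (270,190), rear bar at (275,222), handle at (348,172). Landmarks put the shaker's yaw at about -10° and the grip at (0.458, -0.110, 0.197). I'll move above the handle.

play_rows(increments="0 0 -40 0 -1; 0 0 -90 0 -1; 36 -29 -100 7 -1; 72 -59 -100 14 -1; 108 -88 -100 21 -1; 144 -118 -100 28 -1; 180 -147 -100 34 -1; 216 -176 -100 37 -1; 252 -206 -100 37 -1; 288 -235 -100 37 -1; 324 -265 -100 37 -1; 345 -282 -100 37 -1; 360 -294 -100 37 -1; 360 -294 -100 37 -1; 360 -294 -100 37 -1", force=25)

```text
t: 2.6
tool_pos: [0.4593, -0.1108, 0.3186]
orientation: [3.129, -0.277, -0.0]
force: [0.3, -0.3, 0.5]
opening: 0.0931
gripper_force: 0.0
```

```bash
cat > h.py <<'E'
from plant import robot
import cv2,numpy as np
def see(c,qs,n):
    im=robot.read_camera(c);cv2.imwrite(f'pics/{n}.png',im)
    for q in qs: print(c,q,[(np.round(d['centre'],4).tolist(),round(d['conf'],2)) for d in robot.landmark_of(c,q)[:3]])
    return im
E
python3 - <<'E'
from h import *
s=robot.read_state();R=cv2.Rodrigues(s['orientation'])[0];print(s['t'],s['tool_pos'],R.round(3),s['force'],s['opening'])
see('wrist',['grip','rack','bar','shaker','rod_rest','rear','bottle'],'w1')
see('scene',['grip','rack','bar','shaker','rod_rest','rear','bottle'],'s1')
E
```

```text
2.6 [ 0.45925803 -0.11082033  0.31864281] [[ 0.984 -0.176 -0.   ]
 [-0.176 -0.984 -0.   ]
 [-0.     0.    -1.   ]] [ 0.26766115 -0.30023338  0.5242907 ] 0.09307667503649288
wrist grip [([0.4568, -0.1108, 0.1975], 0.68)]
wrist rack [([0.4732, 0.0041, 0.1341], 0.98)]
wrist bar [([0.4607, -0.112, 0.1161], 0.62)]
wrist shaker [([0.6048, -0.0181, 0.0028], 0.97)]
wrist rod_rest [([0.6094, -0.0615, 0.1551], 0.98)]
wrist rear [([0.6301, 0.1333, 0.1532], 0.81)]
wrist bottle [([0.3343, 0.1437, -0.0009], 0.78)]
scene grip [([0.4537, -0.1075, 0.1976], 0.7)]
scene rack [([0.4777, -0.0004, 0.1388], 0.61)]
scene bar [([0.4591, -0.1136, 0.1152], 0.56)]
scene shaker [([0.6055, -0.0185, -0.0006], 0.56)]
scene rod_rest [([0.6075, -0.06, 0.1534], 0.65)]
scene rear [([0.6665, 0.0234, 0.1127], 0.64)]
scene bottle [([0.6913, -0.3279, 0.0033], 0.89), ([0.3345, 0.141, -0.0003], 0.88), ([0.6673, 0.0239, 0.1153], 0.77)]
```

View pics/w1.png

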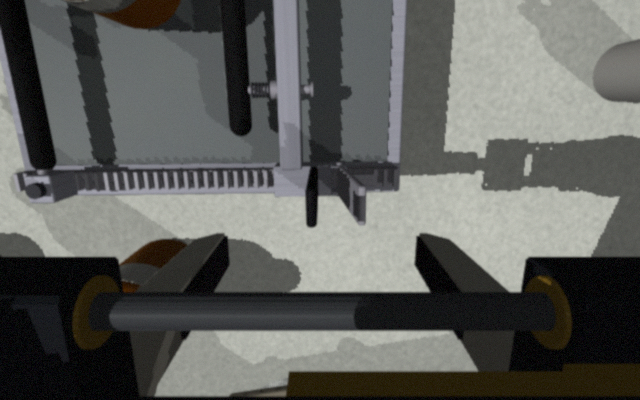

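The wrist view shows the rear bar at (30,90), the rod at (238,70), the rack teeth at (80–270,182), the grip plate at (312,190) and the lever at (355,195). I'll rectify this view onto the known heights to measure the rear bar, the rod and the tooth phase.

```bash
cat >> h.py <<'E'
def frame(yaw=-10.1,o=(0.6052,-0.0182)):
    a=np.radians(yaw);return np.array([np.cos(a),np.sin(a)]),np.array([-np.sin(a),np.cos(a)]),np.array(o)
def rect(im,cal,z,x0,x1,y0,y1,s):
    ex,ey,o=frame()
    f=im.shape[0]/2/np.tan(np.radians(cal['vertical_fov'])/2)
    K=np.array([[f,0,cal['cx']],[0,f,cal['cy']],[0,0,1]])
    X,Y=np.meshgrid(np.arange(x1,x0,-1/s),np.arange(y0,y1,1/s),indexing='ij')
    P=np.concatenate([o+(X[...,None]*ex+Y[...,None]*ey)/1e3,np.full(X.shape+(1,),z)],-1)
    p=cv2.projectPoints(P.reshape(-1,3),np.array(cal['rvec']),np.array(cal['tvec']),K,None)[0].reshape(X.shape+(2,)).astype(np.float32)
    return cv2.remap(im,p[...,0],p[...,1],cv2.INTER_LINEAR)
E
python3 - <<'E'
from h import *
cal=robot.calibration('wrist');im=cv2.imread('pics/w1.png')
# arm unmoved since
out=[]
for z,x0,x1 in [(.155,-140,-10),(.133,-145,-110)]:
    r=rect(im,cal,z,x0,x1,-150,170,2.5)
    for y in range(-150,170,10):
        c=int((y+150)*2.5); cv2.line(r,(c,0),(c,8 if y%50 else 20),(0,0,255),1)
    out.append(r)
o=np.vstack(out);print(o.shape);cv2.imwrite('pics/r1.png',np.clip(o*1.6,0,255).astype(np.uint8))
E
```

```text
(413, 800, 3)
```

View pics/r1.png

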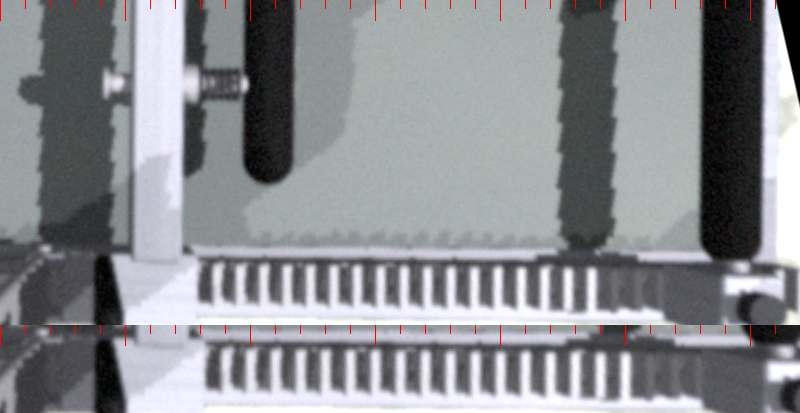

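Rectified, the rod's axis lies at shaker y ≈ -42.6, so the bar is at about -117.6. The rear bar's axis is at about +142.5, and the white teeth sit at about 0 mod 10. The phase is still unclear, so I'll descend, centred on the handle at rest, and close at 3 N. The opening then shows whether the latch is in a notch.

play_rows(increments="-2 4 30 0 -1; -2 8 60 0 -1; -2 8 90 0 -1; -2 8 115 0 -1; -2 8 130 0 -1; -2 8 140 0 -1; -2 8 140 0 -1; -2 8 140 0 1; -2 8 140 0 1; -2 8 140 0 1; -2 8 140 0 1; -2 8 140 0 1; -2 8 140 0 1; -2 8 140 0 1; -2 8 140 0 1; -2 8 140 0 1; -2 8 140 0 1", force=3)

```text
t: 5.1
tool_pos: [0.4561, -0.1185, 0.1789]
orientation: [3.129, -0.279, 0.001]
force: [-2.1, -2.5, 2.9]
opening: 0.0405
gripper_force: 3.0
```

```bash
python3 - <<'E'
from h import *
s=robot.read_state();print(s['t'],s['tool_pos'],s['force'],s['opening'],s['gripper_force'])
cal=robot.calibration('wrist');im=robot.read_camera('wrist');cv2.imwrite('pics/w2.png',im)
out=[]
for z,x0,x1 in [(.155,-125,-60),(.133,-145,-110)]:
    r=rect(im,cal,z,x0,x1,-150,50,4)
    for y in range(-150,50,10):
        c=int((y+150)*4); cv2.line(r,(c,0),(c,8 if y%50 else 20),(0,0,255),1)
    out.append(r)
out.append(cv2.resize(im[:,:],(800,500))[150:350])
o=np.clip(np.vstack(out)*1.5,0,255).astype(np.uint8);print(o.shape);cv2.imwrite('pics/r2.png',o[:600])
E
```

```text
5.1 [ 0.45606403 -0.11852464  0.17894299] [-2.14943822 -2.45777197  2.94483639] 0.04051936708688623 2.9987927625188604
(600, 800, 3)
```

View pics/r2.png

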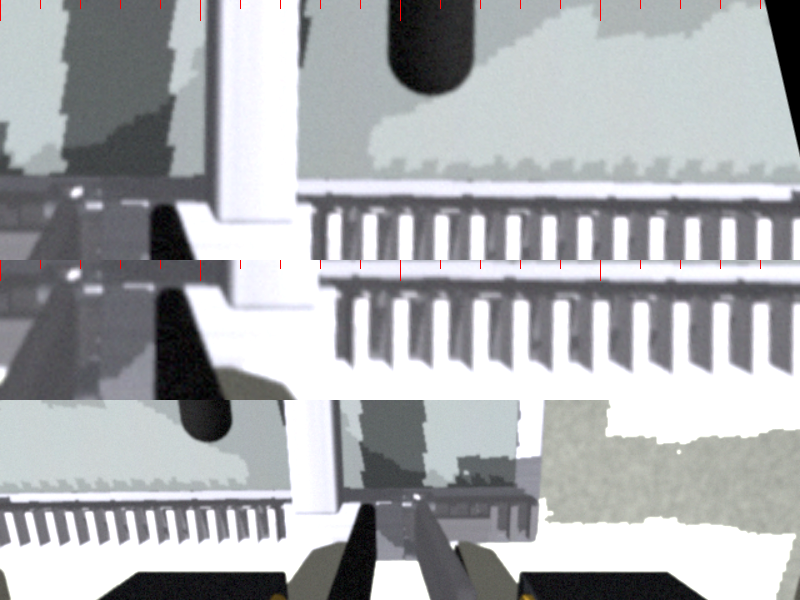

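The opening of 40.5 mm at 3 N means the lever is at rest, so the latch is in a notch and travel must be a multiple of 10 mm. Rod axis to rear bar axis is about 185 mm, and half travel needs 95 mm, so the slide is about 90 mm. Next I'll recentre on the pinch point and squeeze.

play_rows(increments="0 0 0 0 -0.4; 0 0 0 0 -0.4; 0 -4 0 0 -0.4; 0 -8 0 0 -0.4; 0 -8 0 0 -0.4; 0 -8 0 0 1; 0 -8 0 0 1; 0 -8 0 0 1; 0 -8 0 0 1; 0 -8 0 0 1; 0 -8 0 0 1; 0 -8 0 0 1", force=25)

```text
t: 6.35
tool_pos: [0.4574, -0.1105, 0.1791]
orientation: [3.129, -0.279, 0.0]
force: [-3.3, 0.1, 4.8]
opening: 0.0263
gripper_force: 25.1
```

```bash
cat >> h.py <<'E'
def st():
    s=robot.read_state();ex,ey,o=frame();p=np.array(s['tool_pos'][:2])-o;F=np.array(s['force'])
    print('t',s['t'],'xy mm',(p@ex*1e3).round(2),(p@ey*1e3).round(2),'z',s['tool_pos'][2].round(4),'Fx,Fy,Fz',(F[:2]@ex).round(2),(F[:2]@ey).round(2),F[2].round(2),'open',s['opening'].round(4),'g',s['gripper_force'])
E
python3 -c "
from h import *
st()"
```

```text
Traceback (most recent call last):
  File "h.py", line 19, in st
    print('t',s['t'],'xy mm',(p@ex*1e3).round(2),(p@ey*1e3).round(2),'z',s['tool_pos'][2].round(4),'Fx,Fy,Fz',(F[:2]@ex).round(2),(F[:2]@ey).round(2),F[2].round(2),'open',s['opening'].round(4),'g',s['gripper_force'])
                                                                                                                                                                           ^^^^^^^^^^^^^^^^^^
AttributeError: 'float' object has no attribute 'round'
```

play_rows(increments="0 -2 0 0 1; 0 -6 0 0 1; 0 -12 0 0 1; 0 -19 0 0 1; 0 -26 0 0 1; 0 -31 0 0 1; 0 -34 0 0 1; 0 -36 0 0 1; 0 -38 0 0 1; 0 -40 0 0 1; 0 -42 0 0 1; 0 -44 0 0 1; 0 -46 0 0 1; 0 -48 0 0 1; 0 -50 0 0 1; 0 -52 0 0 1; 0 -54 0 0 1; 0 -56 0 0 1; 0 -58 0 0 1; 0 -60 0 0 1")

```text
t: 8.35
tool_pos: [0.4672, -0.0514, 0.1791]
orientation: [3.129, -0.279, -0.003]
force: [-9.2, -0.2, 9.4]
opening: 0.0262
gripper_force: 25.1
```

```bash
sed -i 's/\.round(\([24]\))/ /g; s/^    print(.t.*$/    print(s["t"],np.round([p@ex*1e3,p@ey*1e3,s["tool_pos"][2]*1e3,F[:2]@ex,F[:2]@ey,F[2],s["opening"]*1e3,s["gripper_force"]],2))/' h.py; sed -i 's/q\]\[\x27centre\x27\] ,4/&/' h.py; python3 - <<'E'
from h import *
st()
cal=robot.calibration('wrist');im=robot.read_camera('wrist');cv2.imwrite('pics/w3.png',im)
a=rect(im,cal,.155,-140,-10,-80,160,3)
for y in range(-80,160,10):
    c=(y+80)*3; cv2.line(a,(c,0),(c,8 if y%50 else 20),(0,0,255),1)
side=robot.read_camera('side');sc=robot.read_camera('scene')
b=cv2.resize(side[140:280,200:380],(360,280));d=cv2.resize(sc[160:320,230:430],(350,280))
r=np.zeros((600,720,3),np.uint8)
a=np.clip(a*1.5,0,255).astype(np.uint8)[:310];r[:a.shape[0],:a.shape[1]]=a[:, :720];r[315:595,:360]=b;r[315:595,365:715]=d
cv2.imwrite('pics/r3.png',r)
E
```

```text
8.35 [-130.04  -56.84  179.08   -9.01   -1.76    9.39   26.2    25.14]
```

View pics/r3.png

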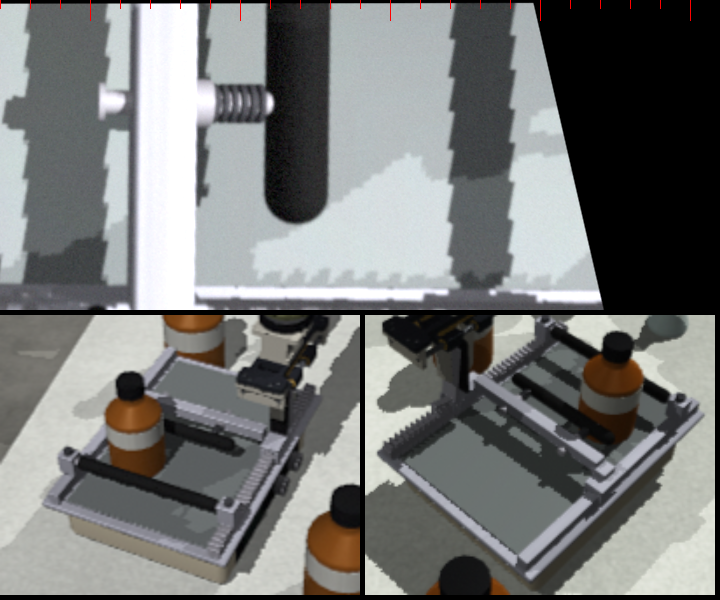

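The slide works. The rod touches the bottle at (610,430) in the scene inset, and the bottle is upright with a gap left to the rear bar. A side force of 9 N has built up in x and z, so I'll correct for that while sliding on.

play_rows(increments="-0.4 -2 -0.3 0 1; -0.8 -4 -0.6 0 1; -0.8 -6 -0.6 0 1; -0.9 -8 -0.6 0 1; -0.9 -10 -0.6 0 1; -0.9 -12 -0.6 0 1; -1 -14 -0.6 0 1; -1 -15 -0.6 0 1; -1 -16 -0.6 0 1; -1 -17 -0.6 0 1; -1 -17 -0.6 0 1")

```text
t: 9.6
tool_pos: [0.47, -0.0343, 0.1791]
orientation: [-3.129, 0.279, 0.0]
force: [-0.5, -0.5, -2.3]
opening: 0.0259
gripper_force: 25.1
```

```bash
python3 - <<'E'
from h import *
st()
see('side',['rear','bottle','rod_rest'],'d4')
st()
E
```

```text
9.6 [-130.29  -39.52  179.11   -0.37   -0.58   -2.25   25.92   25.08]
side rear [([0.6279, 0.1326, 0.1563], 0.69)]
side bottle [([0.3307, 0.1356, 0.001], 0.89), ([0.694, -0.3319, 0.0021], 0.7), ([0.6743, 0.061, 0.117], 0.65)]
side rod_rest [([0.6211, 0.0153, 0.1566], 0.74)]
9.8 [-130.3   -39.55  179.08    1.23    0.88   -2.25   25.99   25.08]
```

play_rows(increments="0 -1 0 0 1; 0 -2 0 0 1; 0 -3 0 0 1; 0 -4 0 0 1; 0 -5 0 0 1; 0 -6 0 0 1; 0 -6 0 0 1; 0 -6 0 0 1")

```text
t: 10.6
tool_pos: [0.471, -0.0285, 0.1791]
orientation: [-3.129, 0.279, 0.0]
force: [-0.8, -2.0, -3.5]
opening: 0.0259
gripper_force: 25.0
```

```bash
python3 - <<'E'
from h import *
for i in range(4):
    st(); robot.read_camera('side')
E
```

```text
10.6 [-130.36  -33.65  179.12   -0.47   -2.08   -3.5    25.9    25.05]
10.65 [-130.34  -33.67  179.13   -0.51   -2.92   -2.75   26.03   25.05]
10.7 [-130.37  -33.67  179.11   -0.84   -2.76   -3.69   26.14   25.05]
10.75 [-130.34  -33.67  179.13   -0.81   -2.27   -3.38   25.88   25.05]
```

play_rows(increments="0 -1 0 0 1; 0 -2 0 0 1; 0 -3 0 0 1; 0 -4 0 0 1; 0 -5 0 0 1; 0 -6 0 0 1; 0 -6 0 0 1; 0 -6 0 0 1")

```text
t: 11.6
tool_pos: [0.4719, -0.0226, 0.1791]
orientation: [3.129, -0.279, -0.001]
force: [-3.1, -4.4, -4.1]
opening: 0.0262
gripper_force: 25.0
```

```bash
python3 - <<'E'
from h import *
for i in range(4):
    st(); im=robot.read_camera('side')
cal=robot.calibration('wrist');im=robot.read_camera('wrist');cv2.imwrite('pics/w5.png',im)
a=rect(im,cal,.155,-120,-15,-50,160,3.4);b=rect(im,cal,.133,-145,-112,-50,160,3.4)
o=np.vstack([a,b])
for y in range(-50,160,10):
    c=int((y+50)*3.4); cv2.line(o,(c,0),(c,8 if y%50 else 20),(0,0,255),1)
o=np.clip(o*1.5,0,255).astype(np.uint8)
si=cv2.resize(robot.read_camera('side')[140:280,200:380],(283,220))
r=np.zeros((600,714,3),np.uint8);n=min(600,len(o));r[:n]=o[:n,:714];r[375:595,:283]=si[:220]if n<=480 else si
cv2.imwrite('pics/r5.png',r);print(o.shape)
E
```

```text
11.6 [-130.45  -27.73  179.08   -2.33   -4.89   -4.12   26.23   25.03]
11.65 [-130.43  -27.74  179.11   -1.5    -3.55   -3.16   26.14   25.03]
11.7 [-130.44  -27.73  179.12   -2.13   -4.05   -3.6    26.09   25.03]
11.75 [-130.41  -27.74  179.15   -2.36   -3.37   -3.71   26.26   25.03]
(470, 714, 3)
```

View pics/r5.png

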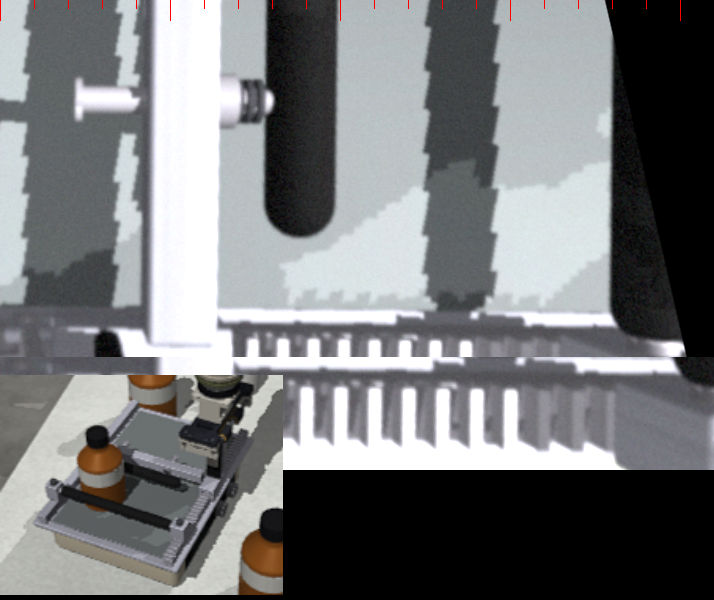

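The rod is pressed in by about 10 mm (tail stud about 21 mm, was about 10.7), at roughly 4–5 N, and the bottle is upright against the rear bar. The tooth phase matches the starting notch to within 0.3 mm. I'll go 1.5 mm past so the latch falls back safely into this notch, then let go.

play_rows(increments="0 -1 0 0 1; 0 -1.5 0 0 1; 0 -1.5 0 0 1; 0 -1.5 0 0 0.3; 0 -1.5 0 0 0.2; 0 -1.5 0 0 0.1; 0 -1.5 0 0 0; 0 -1.5 0 0 -0.2; 0 -1.5 0 0 -0.4; 0 -1.5 0 0 -0.6; 0 -1.5 0 0 -1; 0 -1.5 0 0 -1; 0 -1.5 0 0 -1; 0 -1.5 0 0 -1")

```text
t: 13.3
tool_pos: [0.4726, -0.0209, 0.1795]
orientation: [-3.129, 0.279, -0.001]
force: [0.8, -0.5, -0.7]
opening: 0.0919
gripper_force: 0.0
```

```bash
python3 - <<'E'
from h import *
st()
cal=robot.calibration('wrist');im=robot.read_camera('wrist');cv2.imwrite('pics/w6.png',im)
a=rect(im,cal,.155,-120,-15,-50,160,3.4);b=rect(im,cal,.133,-145,-112,-50,160,3.4)
o=np.vstack([a,b]);o=np.clip(o*1.5,0,255).astype(np.uint8)
for y in range(-50,160,10):
    c=int((y+50)*3.4); cv2.line(o,(c,0),(c,8 if y%50 else 20),(0,0,255),1)
r=np.zeros((595,714,3),np.uint8);n=len(o);r[:n]=o[:,:714]
r[n:]=cv2.resize(im[150:330,80:],(714,230))[-(595-n):]
cv2.imwrite('pics/r6.png',r)
E
```

```text
13.3 [-130.04  -25.93  179.55    0.87   -0.35   -0.73   91.89    0.  ]
```

View pics/r6.png

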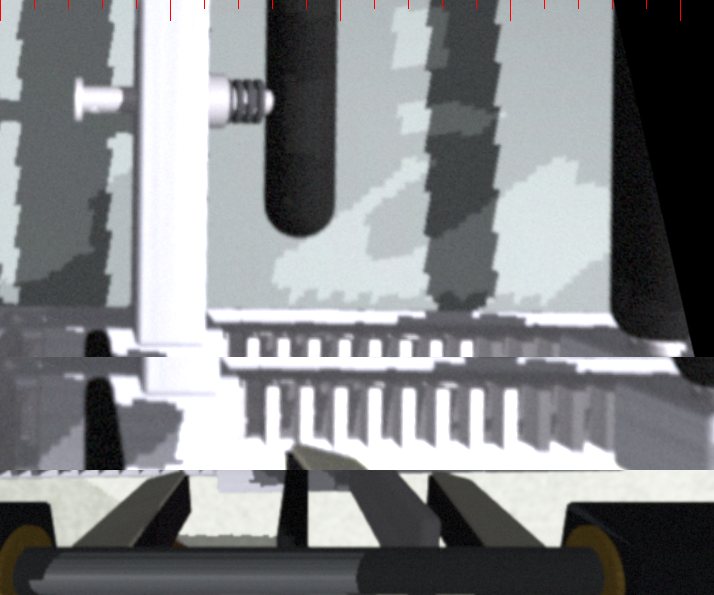

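The bottle still stands and the rod is pressed in by about 6 mm. The bar sprang back about 4.7 mm, so the starting position was probably on a tooth after all and this is frame y ≈ -31, i.e. the -30 notch. I'll repeat the same 3 N touch to compare the lever opening.

play_rows(increments="0 6 0 0 -1; 0 12 0 0 -1; 0 12 0 0 -1; 0 12 0 0 1; 0 12 0 0 1; 0 12 0 0 1; 0 12 0 0 1; 0 12 0 0 1; 0 12 0 0 1; 0 12 0 0 1; 0 12 0 0 1; 0 12 0 0 1; 0 12 0 0 1", force=3)

```text
t: 14.65
tool_pos: [0.4703, -0.0332, 0.1794]
orientation: [3.129, -0.279, 0.0]
force: [-2.2, -3.0, 2.1]
opening: 0.0423
gripper_force: 3.0
```

```bash
python3 - <<'E'
from h import *
st()
cal=robot.calibration('wrist');im=robot.read_camera('wrist');cv2.imwrite('pics/w7.png',im)
a=rect(im,cal,.155,-120,-15,-50,160,3.4);o=np.clip(a*1.5,0,255).astype(np.uint8)
# bar edge / rod edges along a row at x~-50
for x in (-35,-80):
  g=o[int((-15-x)*3.4)-4:int((-15-x)*3.4)+4].mean((0,2));d=np.diff(cv2.GaussianBlur(g[None],(5,1),0)[0])
  i=[k for k in range(2,len(d)-2) if abs(d[k])>6 and abs(d[k])==abs(d[k-2:k+3]).max()]
  print(x,[(round(k/3.4-50,1),int(d[k])) for k in i])
E
```

```text
14.65 [-130.2   -38.46  179.38   -1.65   -3.36    2.15   42.31    2.99]
-35 [(-47.4, -24), (-19.1, 23), (-12.6, -24), (-7.4, 22), (12.1, -19), (27.6, -34), (48.8, 29), (72.6, -19), (94.7, 24), (121.8, -56)]
-80 [(-47.1, -22), (-20.9, 23), (-15.3, -6), (-11.8, -21), (-7.9, 22), (11.5, -17), (28.8, -24), (47.1, 21), (72.6, -25), (92.9, 24), (129.1, -33)]
```

The opening is now 42.3 mm, against 26.1 mm squeezed. That 16 mm is the lever's full travel, so the latch is fully down and holds the bar against about 4 N of spring, with the rod pressed in by about 6.7 mm. Stopping at the next notch would give about 16.7 mm, farther from half, so I'll keep this one. Now I'll open and retreat.

play_rows(increments="0 0 0 0 -1; 0 0 0 0 -1; 0 -4 0 0 -1; 0 -4 0 0 -1; 0 -4 0 0 -1; 0 -4 -20 0 -1; 0 -4 -50 0 -1; 0 -4 -85 0 -1; 0 -4 -120 0 -1; 0 -4 -150 0 -1; 0 -4 -150 0 -1")

```text
t: 15.8
tool_pos: [0.4728, -0.0293, 0.3345]
orientation: [3.129, -0.279, 0.013]
force: [-0.1, 0.1, 0.8]
opening: 0.0929
gripper_force: 0.0
```

```bash
python3 - <<'E'
from h import *
st()
w=robot.read_camera('wrist');cal=robot.calibration('wrist')
a=see('side',['bottle','beaker','flask','pen_pot','bar'],'d8');b=see('scene',['bottle','pen_pot','bar'],'s8')
r=np.clip(rect(w,cal,.155,-140,-10,-80,160,3)*1.5,0,255).astype(np.uint8)
o=np.zeros((590,720,3),np.uint8);o[:300]=r[:300];o[305:585,:360]=cv2.resize(a[140:280,200:380],(360,280));o[305:585,365:715]=cv2.resize(b[160:320,230:430],(350,280))
cv2.imwrite('pics/r8.png',o)
E
```

```text
15.8 [-1.2837e+02 -3.4120e+01  3.3453e+02 -1.3000e-01  5.0000e-02  7.7000e-01
  9.2900e+01  0.0000e+00]
side bottle [([0.6727, 0.0618, 0.1155], 0.87), ([0.331, 0.1384, 0.0019], 0.81), ([0.6271, 0.1312, 0.1557], 0.64)]
side beaker [([0.4165, 0.4368, -0.0005], 0.8), ([0.6766, 0.059, 0.1189], 0.35)]
side flask [([0.6056, 0.4583, 0.0022], 0.63)]
side pen_pot [([0.5021, -0.507, 0.0003], 0.75)]
side bar [([0.475, -0.0226, 0.1097], 0.84)]
scene bottle [([0.6939, -0.3302, 0.0004], 0.93), ([0.3332, 0.1405, -0.0019], 0.9), ([0.673, 0.0609, 0.1155], 0.78)]
scene pen_pot [([0.5006, -0.5068, -0.0021], 0.65)]
scene bar [([0.4746, -0.0296, 0.1132], 0.83), ([0.5033, -0.5079, -0.0035], 0.5)]
```

View pics/r8.png

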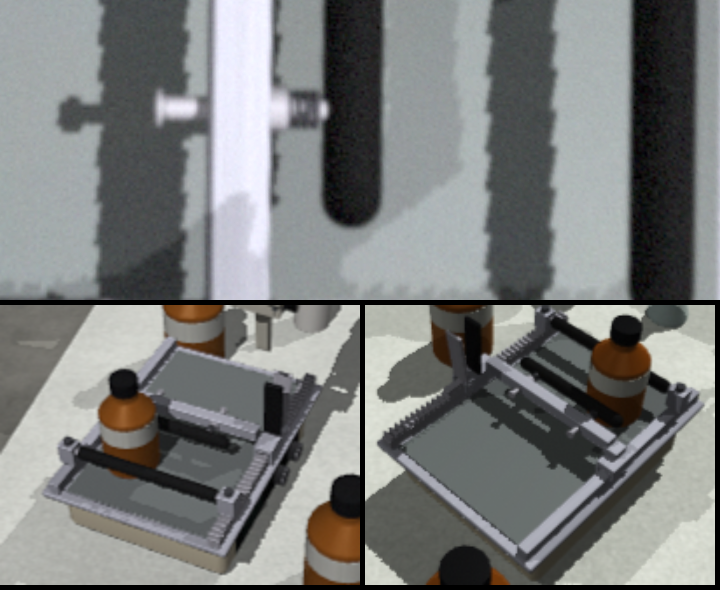

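The final view shows the bottle upright between the rod and the rear bar. The rod is pressed in by about 6.5 mm and hasn't moved since release, the bystanders are where they were, and the gripper is clear.

```bash
python3 -c "
from plant import robot
print(robot.close_job())"
```

```text
the job is handed in; nothing more can be done
None
```

The job is handed in (no verdict came back): the bottle stands upright and firm against the rear bar, with the bar locked in a notch. I pressed the rod in to about 11 mm of its 20 mm, and it settled at about 6.5 mm when the latch dropped; the beaker, flask and pen pot were not moved.

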